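# Gauge a wheel housing's bore and book the result on the button box

### The job

Check the suitcase wheel housing that sits under the depth gauge: on the button box press the mushroom button to open a record, then push the gauge pin down until it bottoms in the housing's bore, and see where the black groove on the pin has stopped. If the groove has gone down inside the guide bush the bore is deep enough, so press the low round button; if the groove still shows above the bush the bore is too shallow, so press the tall round button; then press the square button to store the result. Press every button fully down, one at a time, let it spring back, leave the pin down in the bore, and do not shift the housings or the other things on the bench.

Things in the scene. Friction and masses are not known exactly. Their poses are not given: they have to be found in the camera images.
- bush_top (a point): Centre of the top rim of the gauge's steel guide bush (34 mm wide, rim 130 mm above the bench), on the pin's vertical axis. The gauge is a fixed grey C-frame on a dark steel base plate 315 x 125 x 14 mm that runs 105 mm behind and 210 mm in front of this axis; its column stands behind the axis, and only the pin is higher than the rim.
- pin_top (a point): Centre of the top face of the gauge pin's black round knob (40 mm diameter, 24 mm high; 220 mm above the bench when the pin is fully up). Push down on it. The steel pin below it is 16 mm thick and vertical.
- pin_groove (a point): Centre of the black groove, 6 mm high, turned round the pin, 34 mm below the top of the knob. With the pin bottomed it lies about 6 mm below bush_top (hidden in the bush) in a full-depth bore, about 12 mm above bush_top (showing) in a short bore.
- gauge_pin (a joint): Slide of the gauge pin: 0 = fully up, grows in m as it goes straight down; starts between 0 and 0.012. A push of about 3 N slides it; it stays where it is left, and stops hard when its tip meets the bottom of the bore: at about 0.062 in a full-depth bore, 0.044 in a short one. A push of 10 to 15 N is plenty.
- housing_a: One wheel housing, origin at the centre of its underside (14 mm above the bench): dark grey plastic, 60 mm high, flange 100 x 76 mm, round boss 46 mm, 250 g, blind bore 22 mm wide, mouth up. One sits loose in the nest under the pin, the other in a second nest 125 mm in front; they look alike and swap places. One bore is 46 mm deep, the other only 28 mm: gauging tells which.
- housing_b: The other wheel housing, alike on the outside, origin likewise at the centre of its underside.
- button_box: Fixed grey push-button box 96 x 274 x 60 mm, origin at the centre of its underside, long side along its own y, x away from the robot at yaw 0. Four black buttons face up on its lid in a row, 62 mm apart; from its +y end (the robot's left at yaw 0): mushroom, low round, tall round, square.
- btn_mushroom_top (a point): Top centre of the mushroom button, a domed head 46 mm in diameter standing 30 mm above the lid (90 mm above the bench). Black plastic cap, 6 mm of spring travel: it starts to move at about 2.4 N and is fully down at about 5 N.
- btn_mushroom (a joint): 0 = up, grows in m as the cap goes down, 0.006 = fully down; springs back to 0.
- btn_low_top (a point): Top centre of the low round button, 30 mm in diameter, standing 16 mm above the lid (76 mm above the bench) and 11 mm above its bezel. Black plastic cap, 6 mm of spring travel: it starts to move at about 2.4 N and is fully down at about 5 N.
- btn_low (a joint): 0 = up, grows in m as the cap goes down, 0.006 = fully down; springs back to 0.
- btn_tall_top (a point): Top centre of the tall round button, 30 mm in diameter, standing 36 mm above the lid (96 mm above the bench). Black plastic cap, 6 mm of spring travel: it starts to move at about 2.4 N and is fully down at about 5 N.
- btn_tall (a joint): 0 = up, grows in m as the cap goes down, 0.006 = fully down; springs back to 0.
- btn_square_top (a point): Top centre of the square button, 31 x 31 mm, standing 16 mm above the lid (76 mm above the bench) and 11 mm above its bezel. Black plastic cap, 6 mm of spring travel: it starts to move at about 2.4 N and is fully down at about 5 N.
- btn_square (a joint): 0 = up, grows in m as the cap goes down, 0.006 = fully down; springs back to 0.
- parts_bin: Bystander: open lime-yellow plastic bin 150 x 100 x 75 mm with small wheels in it, origin at the centre of its underside.
- air_driver: Bystander: in-line air screwdriver lying on the bench, about 270 mm long and 33 mm thick, along its own x, origin below the middle of its barrel.
- twin_wheel: Bystander: black twin suitcase wheel lying flat, 54 mm in diameter, 44 mm high, origin at the centre of its underside.
Not all that is in view belongs to the job. Leave any turquoise or white look-alike of the housing_b alone. What is shaped like the housing_a but red is not meant.

How it is judged:
By the outcome, as a careful person would: the job done as asked, in the order asked, and still so for the second after the job is handed in, with the robot touching nothing.
It also fails if it takes over 58 s, if anything falls off the work surface, if the arm or the gripper's body presses on something with over 40 N, if the wrist force passes 120 N, or if a joint passes its speed limit or range.

### The arm

A 7-joint arm with a two-finger parallel gripper is mounted at the origin on the work surface. World frame = base frame: x ahead of the robot, y to its left, z up, the work surface at z = 0. Lengths are in m, angles in rad, forces in N, time in s.
With the tool pointing down it reaches from about 0.35 to 0.9 m from the base axis. Payload 8.1 kg.
Tool frame: the origin (TCP) lies between the finger pads; the fingertips stand ahead of it and the grasp point (between the pads) is the TCP (arm.nose_length is the z of the fingertips in the tool frame, in m); z points along the fingers, y is the line along which they close (so a half turn about z gives the same grasp; the last joint's range is limited). The gripper opens to 92 mm and grips with 3 to 60 N. Pads are 19 mm wide; open, the fingers measure 130 mm over their backs; the gripper's body (75 mm by 190 mm) begins 47 mm behind the grasp point.
Start: joints at [1.002, 0.434, 0.025, 1.573, -0.012, 1.134, -0.075], TCP at [0.281, -0.558, 0.246] pointing down, gripper open.
Joint ranges: [-2.62, 2.62], [-0.44, 2.09], [-1.27, 1.32], [0.08, 2.57], [-1.32, 4.46], [0.12, 2], [-2.74, 2.74]. Speed limits (rad/s): [2.22, 2.22, 3.01, 3.01, 3.14, 3.14, 3.14].

### API

Orientations are given as a rotation vector (axis times angle).
In Python, from cell import sensors, optics, arm gives the robot as it stands.
- The arm moves only by the tool arm_command, never from a script. Its argument "deltas" is one flat list of numbers, 7 for each row, row after row: the turn, a rotation vector about the world's x, y, z as a fraction of full scale, then the shift along the world's x, y, z as a fraction of full scale, then the finger opening in mm, from 0 to 91.8. In form: [wx, wy, wz, dx, dy, dz, fingers, wx, wy, wz, dx, dy, dz, fingers, ...]. A call has 1 to 20 rows; each row is the pose to reach, as a shift and turn from the pose commanded when the call began; what a row does not reach only later rows make up. Full scale, the value 1, is 1 m for a shift and 90 degrees for a turn. A row lasts 1/10 s, in which the tool goes at most 50 mm and 8.59 degrees, less where a joint would pass 70% of its speed; a pose out of reach is approached as far as the arm can. A call with a number of a shift or a turn outside -1 to 1 is refused whole. A call with a gripper value outside its range is refused whole. The fingers move at their own pace and stop on an object; "force" is the grip in N (left out, the last holds). Time passes only in rows, so rows that repeat a pose let the fingers close. It gives the time, the measured TCP pose, the force, the opening and the grip force at its end, in the units of the state.
- sensors.observe(): the state, without advancing time (a new reading comes with each control period).
- optics.get_image(name): name is "side" or "top" or "wrist"; returns the picture (400x640x3 uint8, blue, green, red); there is no depth.
- optics.calibration(name): a dict with "camera_matrix" (3x3 intrinsics, pixels), "rvec" (rotation vector, rad) and "tvec" (3), from world to camera coordinates, as OpenCV has them. Camera axes: x right, y down, z forward; pixel columns grow to the right and rows downward; lengths in m; the calibration is good to about 2 mm. A picture is of the moment at which its call begins: read the wrist's pose just before it. calibration takes no time and is no camera call; for the wrist camera it gives the pose at the moment of the call.
- arm.sign_off(): hands the job in; it is judged then, once.
The state is a dict: "clock": time; "joints": joint angles; "dq": joint speeds; "joint_efforts": joint torques, N m; "position": TCP position; "ee_rot": TCP orientation; "force": force on the tool from outside, world axes, zero at the start; "ft_torque": the same for the moment, N m; "width": opening from 0.0 (shut) to 1.0 (fully open); "gripper_force": force on a finger pad.
Only numpy, scipy, OpenCV 4.12 (cv2) and the standard library are available. Lean on these libraries where they do the work, as an engineer would, in place of code of your own. Each camera call takes 0.05 s, during which the arm holds its last target. There are 200 camera calls.

## Working session

There is one attempt and no reset: what is moved stays moved. The work goes in short steps, Python scripts to look and compute and a tool call to move; the robot and the scene stay as the last step left them, time stands still between calls to the robot, and variables do not carry over. Pictures are saved under pics/ and viewed, at most 10 in all, crops included, and the job is handed in when it is done.

Besides the shell and the picture viewer there is one more tool, called after ">>>" by a JSON object that holds its "op" and its "data", one argument or row to a line. arm_command: Moves the arm, as the interface text tells. Its arguments: {"type":"object","properties":{"deltas":{"type":"array","items":{"type":"number"}},"force":{"type":"number"}},"required":["deltas"]}

```bash
mkdir -p pics; ls
python3 - <<'E'
from cell import sensors, optics, arm
import cv2
for n in ("top","side"):
    cv2.imwrite(f"pics/{n}0.png",optics.get_image(n))
    c=optics.calibration(n);print(n,c)
s=sensors.observe();print(s,arm.nose_length)
E
```

```text
pics
top {'camera_matrix': array([[416.08179288,   0.        , 316.80102948],
       [  0.        , 416.08179288, 199.22695378],
       [  0.        ,   0.        ,   1.        ]]), 'rvec': array([ 2.15377692, -2.19264469,  0.06990497]), 'tvec': array([-0.04201909,  0.60605078,  1.58095135])}
side {'camera_matrix': array([[408.45638684,   0.        , 325.64081293],
       [  0.        , 408.45638684, 206.40824113],
       [  0.        ,   0.        ,   1.        ]]), 'rvec': array([ 0.42897761, -2.6634883 ,  1.30712105]), 'tvec': array([0.54397359, 0.29537857, 1.10629188])}
{'clock': 0.1, 'joints': array([ 1.00240611,  0.43513205,  0.02497145,  1.57400427, -0.01159975,
        1.13399099, -0.07511053]), 'dq': array([ 0.00057796, -0.00149659,  0.00056599, -0.00242325, -0.00087725,
        0.00040451, -0.00105679]), 'joint_efforts': array([ 3.22328728e-03, -6.69125962e+01,  9.88239907e-01, -3.15147364e+01,
       -6.04970078e-02,  3.73710296e-02,  5.89397177e-05]), 'position': array([ 0.28046904, -0.55805582,  0.24503732]), 'ee_rot': array([-3.05552297e+00, -7.24642164e-01,  6.93601879e-04]), 'force': array([-0.15791088,  0.3748822 , -0.62602463]), 'ft_torque': array([0.01212242, 0.01144132, 0.01874261]), 'gripper_force': 0.0, 'width': 1.0049005110944322} 0.019
```

View pics/top0.png

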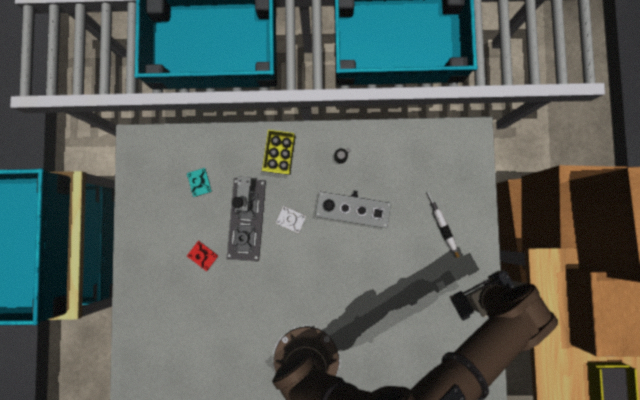

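View pics/side0.png

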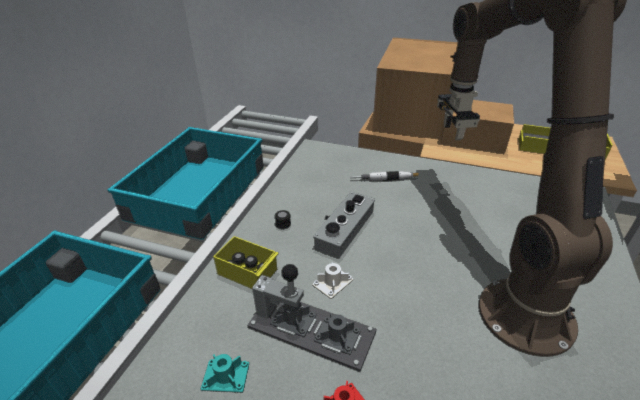

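The top view shows the gauge with its knob near (240,203) and the front nest near (243,240). The button box has its mushroom at (329,205) and its square at (378,213). The red (202,256), turquoise (199,183) and white (291,219) look-alikes stay alone. Next I'll view enlarged crops.

```bash
cat > h.py <<'E'
import numpy as np, cv2
from cell import sensors, optics, arm
def ray(c,uv):
    R=cv2.Rodrigues(c["rvec"])[0]; K=c["camera_matrix"]
    o=-R.T@c["tvec"]; d=R.T@np.linalg.solve(K,[uv[0],uv[1],1.]); return o,d
def plane(c,uv,z):
    o,d=ray(c,uv); return o+d*(z-o[2])/d[2]
def proj(c,p): return cv2.projectPoints(np.array(p,float).reshape(-1,1,3),c["rvec"],c["tvec"],c["camera_matrix"],None)[0][:,0]
def tri(ca,ua,cb,ub):
    (o,d),(p,e)=ray(ca,ua),ray(cb,ub)
    s=np.linalg.lstsq(np.c_[d,-e],p-o,rcond=None)[0]
    a,b=o+d*s[0],p+e*s[1]; return (a+b)/2,np.linalg.norm(a-b)
E
python3 - <<'E'
import cv2,numpy as np
t=cv2.imread("pics/top0.png");s=cv2.imread("pics/side0.png")
a=cv2.resize(t[165:275,220:400],(800,489),interpolation=cv2.INTER_CUBIC)
b=cv2.resize(s[180:370,240:390],None,fx=3.1,fy=3.1,interpolation=cv2.INTER_CUBIC)
cv2.imwrite("pics/tc.png",a);cv2.imwrite("pics/sc.png",b)
E
```

```text
(no output)
```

View pics/tc.png

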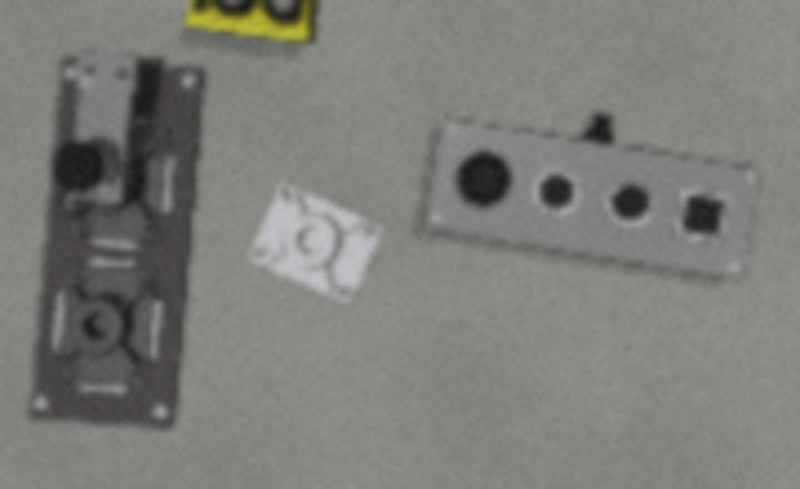

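View pics/sc.png

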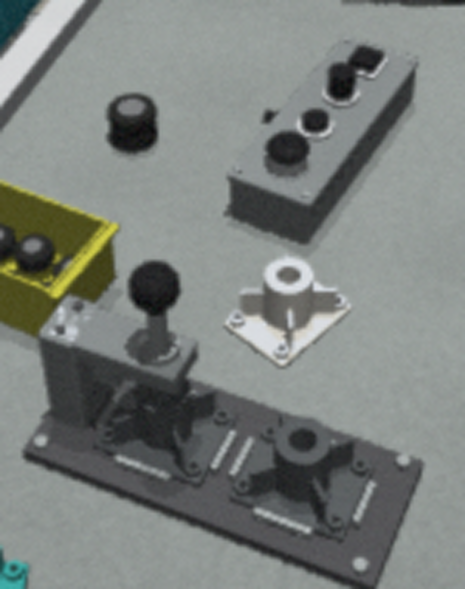

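>>> {"op": "arm_command", "data": {
  "deltas": [0,0,0,0.298,0.463,-0.04,0,0,0,0,0.298,0.463,-0.04,0,0,0,0,0.298,0.463,-0.04,0,0,0,0,0.298,0.463,-0.04,0,0,0,0,0.298,0.463,-0.04,0,0,0,0,0.298,0.463,-0.04,0,0,0,0,0.298,0.463,-0.04,0,0,0,0,0.298,0.463,-0.04,0,0,0,0,0.298,0.463,-0.04,0,0,0,0,0.298,0.463,-0.04,0,0,0,0,0.298,0.463,-0.04,0,0,0,0,0.298,0.463,-0.04,0,0,0,0,0.298,0.463,-0.04,0,0,0,0,0.298,0.463,-0.04,0,0,0,0,0.298,0.463,-0.07,0,0,0,0,0.298,0.463,-0.1,0,0,0,0,0.298,0.463,-0.1,0,0,0,0,0.298,0.463,-0.1,0]
}}

```text
clock: 1.9
position: [0.5781, -0.0969, 0.1461]
ee_rot: [3.057, 0.722, -0.002]
force: [0.6, -0.6, -0.1]
width: 0.005
gripper_force: 0.0
```

Run:
```python
from h import *
W=optics.calibration("wrist");w=optics.get_image("wrist");S=optics.get_image("side")
s=sensors.observe();print(s["position"],s["force"],s["joints"])
cs=optics.calibration("side")
P=[[.579,-.0945,.09],[.569,-.157,.076],[.5575,-.2175,.096],[.547,-.278,.076],[.588,.217,.21]]
print(proj(W,P),proj(W,[s["position"]]))
b=cv2.resize(S[150:300,240:440],None,fx=2.6,fy=2.6,interpolation=cv2.INTER_CUBIC)
cv2.imwrite("pics/w1.png",np.vstack([cv2.resize(w,(560,350)),cv2.resize(b,(560,250))[:250]]))
```

```text
[ 0.57943475 -0.09630507  0.14738951] [ 0.87894742  0.21831772 -0.2316553 ] [ 0.18386865  0.478042   -0.15442374  1.77452651  0.09136745  0.89371665
 -1.11700018]
[[  319.03888769   226.40626463]
 [  379.86516724   260.47092261]
 [  441.62819876   313.30581915]
 [  480.60634025   331.25656579]
 [-1190.11958929  -270.71482251]] [[321.73866984 266.40326992]]
```

View pics/w1.png

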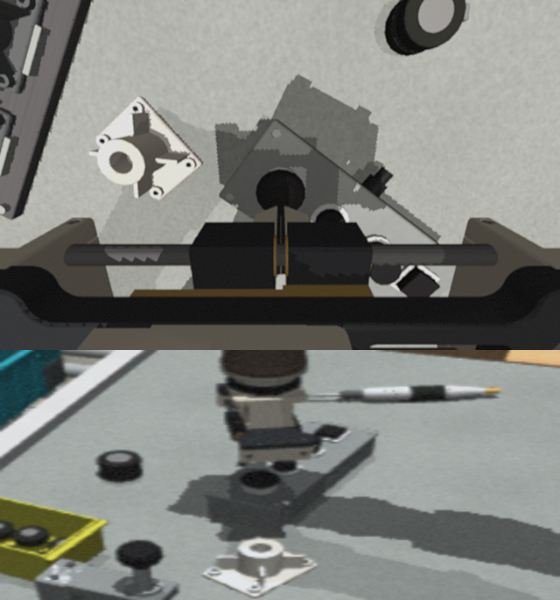

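The mushroom shows at about wrist pixel (321,220) and the square at (478,322). The estimates are about 4 mm short along the tool's forward direction, so I'll correct by (+3, +1.5) mm. Next I press the mushroom.

>>> {"op": "arm_command", "data": {
  "deltas": [0,0,0,0.003,0.002,-0.03,0,0,0,0,0.003,0.002,-0.036,0,0,0,0,0.003,0.002,-0.039,0,0,0,0,0.003,0.002,-0.042,0,0,0,0,0.003,0.002,-0.044,0,0,0,0,0.003,0.002,-0.044,0,0,0,0,0.003,0.002,-0.044,0]
}}

```text
clock: 2.7
position: [0.5818, -0.0935, 0.1033]
ee_rot: [3.056, 0.725, 0.001]
force: [-5.1, 0.3, 10.9]
width: 0.007
gripper_force: 5.4
```

>>> {"op": "arm_command", "data": {
  "deltas": [0,0,0,0,0,-0.001,0,0,0,0,0,0,-0.001,0,0,0,0,0,0,0.05,0,0,0,0,0,0,0.1,0,0,0,0,0,0,0.165,0,0,0,0,0,0,0.165,0,0,0,0,0.006,0.31,0.165,0,0,0,0,0.006,0.31,0.165,0,0,0,0,0.006,0.31,0.165,0,0,0,0,0.006,0.31,0.165,0,0,0,0,0.006,0.31,0.165,0,0,0,0,0.006,0.31,0.165,0,0,0,0,0.006,0.31,0.165,0,0,0,0,0.006,0.31,0.165,0,0,0,0,0.006,0.31,0.165,0,0,0,0,0.006,0.31,0.165,0]
}}

```text
clock: 4.3
position: [0.5884, 0.214, 0.2669]
ee_rot: [3.057, 0.72, 0.0]
force: [0.0, -0.2, 0.3]
width: 0.003
gripper_force: 0.0
```

Run:
```python
from h import *
W=optics.calibration("wrist");w=optics.get_image("wrist")
s=sensors.observe();print(s["position"],s["force"],s["joints"])
print(proj(W,[[.588,.217,.21],[.588,.217,.13],[.54,.2215,.074]])*0.875)
cv2.imwrite("pics/w2.png",cv2.resize(w,(560,350)))
```

```text
[0.58833092 0.21412652 0.26697655] [ 0.25995401 -0.38569541  0.34220413] [-0.26891878  0.43731592 -0.24434629  1.5232616   0.1116147   1.194551
 -1.64049095]
[[277.75209669 198.69529403]
 [278.3763804  172.70923731]
 [261.24605775 188.77275948]]
```

View pics/w2.png

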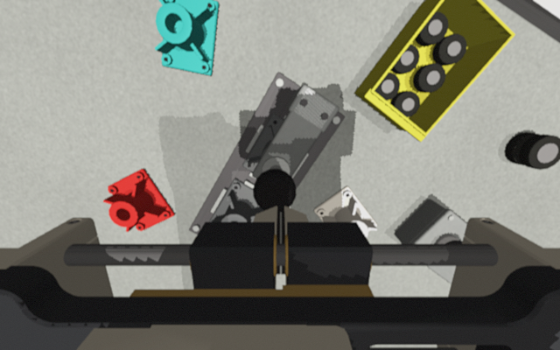

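>>> {"op": "arm_command", "data": {
  "deltas": [0,0,0,0.003,0.004,0,0,0,0,0,0.003,0.004,-0.01,0,0,0,0,0.003,0.004,-0.02,0,0,0,0,0.003,0.004,-0.027,0,0,0,0,0.003,0.004,-0.034,0,0,0,0,0.003,0.004,-0.041,0,0,0,0,0.003,0.004,-0.048,0,0,0,0,0.003,0.004,-0.055,0,0,0,0,0.003,0.004,-0.062,0,0,0,0,0.003,0.004,-0.066,0,0,0,0,0.003,0.004,-0.069,0,0,0,0,0.003,0.004,-0.071,0,0,0,0,0.003,0.004,-0.073,0,0,0,0,0.003,0.004,-0.073,0,0,0,0,0.003,0.004,-0.073,0]
}}

```text
clock: 5.85
position: [0.5907, 0.2206, 0.1952]
ee_rot: [3.057, 0.725, 0.001]
force: [-5.7, -3.4, 14.2]
width: 0.002
gripper_force: 6.8
```

>>> {"op": "arm_command", "data": {
  "deltas": [0,0,0,0,0,0,0,0,0,0,0,0,0.03,0,0,0,0,0,0,0.07,0,0,0,0,0,0,0.07,0,0,0,0,-0.03,-0.437,0.07,0,0,0,0,-0.03,-0.437,0.07,0,0,0,0,-0.03,-0.437,0.07,0,0,0,0,-0.03,-0.437,0.07,0,0,0,0,-0.03,-0.437,0.07,0,0,0,0,-0.03,-0.437,0.07,0,0,0,0,-0.03,-0.437,0.07,0,0,0,0,-0.03,-0.437,0.07,0,0,0,0,-0.03,-0.437,0.07,0,0,0,0,-0.03,-0.437,0.07,0,0,0,0,-0.03,-0.437,0.07,0,0,0,0,-0.03,-0.437,0.07,0,0,0,0,-0.03,-0.437,0.07,0,0,0,0,-0.03,-0.437,0.07,0]
}}

```text
clock: 7.65
position: [0.5611, -0.2151, 0.2638]
ee_rot: [-3.056, -0.728, -0.0]
force: [-0.2, -0.7, 0.2]
width: 0.004
gripper_force: 0.0
```

Run:
```python
from h import *
c=optics.calibration("side");S=np.mean([optics.get_image("side").astype(float) for _ in range(3)],0).astype(np.uint8)
W=optics.calibration("wrist");w=optics.get_image("wrist")
s=sensors.observe();print(s["position"],s["force"])
f=8
P=[[.590,.219,z] for z in (.176,.158,.152,.142,.13)]
print(((proj(c,P)-[262,250])*f).round())
print(proj(W,[[.5605,-.216,.096],[.55,-.2765,.076]])*.625)
a=cv2.resize(S[250:320,262:322],None,fx=f,fy=f,interpolation=cv2.INTER_CUBIC)
o=np.zeros((560,800,3),np.uint8);o[:,:480]=a;o[:200,480:]=cv2.resize(w,(320,200))
o[200:400,480:]=cv2.resize(S,(320,200));cv2.imwrite("pics/g.png",o)
cv2.imwrite("pics/w3.png",cv2.resize(w,(400,250)))
```

```text
[ 0.56080578 -0.21601854  0.263776  ] [0.22478733 0.04329603 0.16873647]
[[225. 220.]
 [228. 260.]
 [229. 274.]
 [231. 296.]
 [233. 322.]]
[[200.63782788 119.37312428]
 [225.14046948 134.39794094]]
```

View pics/g.png

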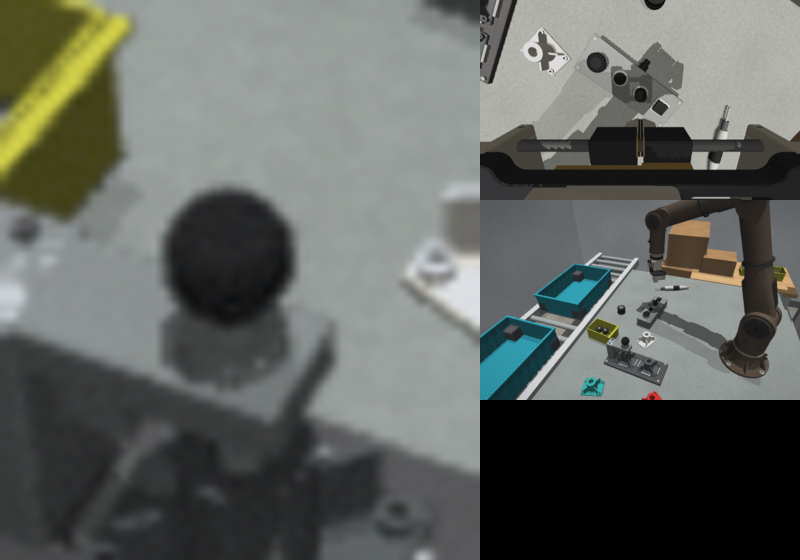

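View pics/w3.png

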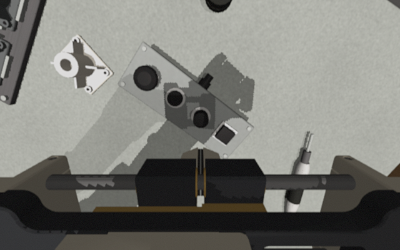

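The side view shows the knob centre at z ≈ 0.16, so its top is at about 0.176. The pin stopped there hard with 14 N on it, which matches the short-bore stop (0.044) and not the full-depth one. The groove itself is hidden behind the knob in this view, but at that height it sits about 12 mm above the rim, so I press tall. In the wrist picture the tall button is at (200,118) and the square at (226,133), both matching my estimates.

>>> {"op": "arm_command", "data": {
  "deltas": [0,0,0,0,0,-0.05,0,0,0,0,0,0,-0.1,0,0,0,0,0,0,-0.135,0,0,0,0,0,0,-0.145,0,0,0,0,0,0,-0.149,0,0,0,0,0,0,-0.153,0,0,0,0,0,0,-0.156,0,0,0,0,0,0,-0.157,0,0,0,0,0,0,-0.157,0,0,0,0,0,0,-0.157,0]
}}

```text
clock: 8.85
position: [0.5618, -0.2167, 0.1093]
ee_rot: [3.055, 0.724, 0.005]
force: [-4.7, 1.6, 11.8]
width: 0.002
gripper_force: 5.8
```

>>> {"op": "arm_command", "data": {
  "deltas": [0,0,0,0,0,0.02,0,0,0,0,0,0,0.04,0,0,0,0,0,0,0.04,0,0,0,0,-0.011,-0.06,0.04,0,0,0,0,-0.011,-0.06,0.04,0,0,0,0,-0.011,-0.06,0.04,0,0,0,0,-0.011,-0.06,0.02,0,0,0,0,-0.011,-0.06,0,0,0,0,0,-0.011,-0.06,-0.008,0,0,0,0,-0.011,-0.06,-0.012,0,0,0,0,-0.011,-0.06,-0.016,0,0,0,0,-0.011,-0.06,-0.019,0,0,0,0,-0.011,-0.06,-0.02,0,0,0,0,-0.011,-0.06,-0.02,0,0,0,0,-0.011,-0.06,-0.02,0]
}}

```text
clock: 10.35
position: [0.5501, -0.2759, 0.0891]
ee_rot: [3.056, 0.725, 0.002]
force: [-7.6, 5.3, 20.5]
width: 0.007
gripper_force: 10.0
```

>>> {"op": "arm_command", "data": {
  "deltas": [0,0,0,0,0,0.03,0,0,0,0,0,0,0.08,0,0,0,0,0,0,0.13,0,0,0,0,0,0,0.17,0,0,0,0,0,0,0.17,0,0,0,0,0,0,0.17,0,0,0,0,0,0,0.17,0]
}}

```text
clock: 11.05
position: [0.5492, -0.2763, 0.2559]
ee_rot: [-3.056, -0.725, 0.002]
force: [-0.3, -0.0, -0.6]
width: 0.004
gripper_force: 0.0
```

Run:
```python
from h import *
s=sensors.observe();print(s["position"],s["force"],s["clock"])
cv2.imwrite("pics/end.png",np.vstack([cv2.resize(optics.get_image("side")[150:400,180:480],(600,500))]))
```

```text
[ 0.54924462 -0.27627534  0.2558856 ] [-0.25054281 -0.01005214 -0.58309591] 11.05
```

View pics/end.png

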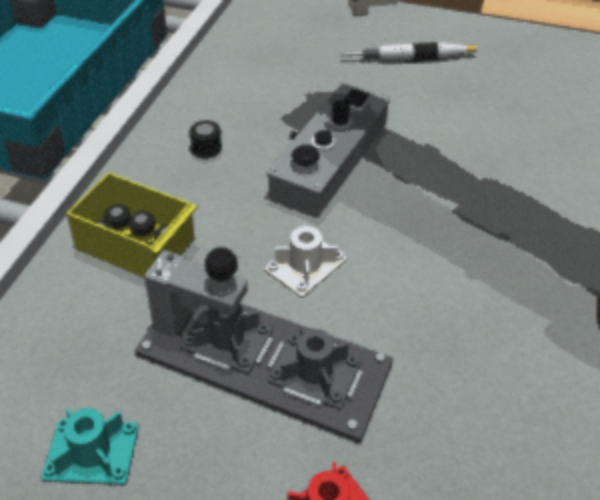

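The pin is down (knob at (221,265)), all the buttons are back up, and nothing has shifted. The arm is clear, so I'm handing in.

```bash
python3 -c "from cell import arm; print(arm.sign_off())"
```

```text
the job is handed in; nothing more can be done
None
```

The bore is too shallow: I pressed mushroom, then tall, then square and handed the job in at about 11 s with the pin left down; I judged it from the pin's hard stop at about 0.044 m under 14 N, because the knob hid the groove in the side view.

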